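# Set the weekday wheel of a bag sealer's date coder and take a proof print

## Task

The date coder on the bakery's bag sealer is still set to another day: flick the larger, seven-lobed thumbwheel round by its edge, click by click, until the lobe with the upright metal stud rests in its click stop right at that wheel's fixed pointer. Then press the print plunger fully down for a proof print and let it come back up; it must not be pressed while the wheel shows any other day. Use fingertips only: grip nothing and pick nothing up, leave the smaller wheel on its click, and do not push the other things on the bench about.

Things in the scene. Friction and masses are not known exactly. Their poses are not given: they have to be found in the camera images.
- sealer: bag tape sealer with date coder, screwed down: light grey casting 260 (its x) by 330 mm (its y), deck 66 mm above the table. Origin at the centre of its underside, z up, y to the left, -x its long front, roughly facing the robot. Along the front, from left (+y): big weekday wheel, small batch wheel, print plunger; behind them tape reel and sealing throat. Nothing on it is over 130 mm high
- day_wheel (a joint): weekday wheel's angle (rad) about its upright axis, growing counter-clockwise from above; endless, may be turned either way. 0 (or +-6.283) is the wanted day: stud lobe at the pointer. Seven click stops 0.898 rad apart: pushed past half way between two stops it snaps on to the next, let go before that it springs back. Takes about 3 N at a lobe's tip. Starts at one of the six other stops
- day_centre (a point): centre of the weekday wheel's upper face, on its axis, 98 mm above the table. A black star 10 mm thick, underside 22 mm above the deck; hub 54 mm across, seven straight lobes 6 mm wide with round ends reaching 45 mm from the axis. At every click stop one lobe points at the pointer (machine's +x), so that a gap between two lobes faces the machine's front (-x)
- day_mark (a point): the outer end of the marked lobe, 45 mm from the wheel's axis, at the height of its upper face
- day_stud (a point): top of the upright metal stud, 14 mm across, at the root of one lobe of the weekday wheel, which it marks; it stands 12 mm above the wheel's upper face, its middle 28 mm from the axis
- day_pointer (a point): sharp end of the weekday wheel's fixed steel pointer, 48 mm from the wheel's axis towards the machine's +x (the back), at the height of the wheel's upper face; its foot reaches to 72 mm from the axis, top 98 mm above the table
- batch_stud (a point): top of the stud on the small, five-lobed batch wheel (not to be turned): a star like the other at the same height, reaching 31 mm from its axis, which lies 119 mm to the machine's right (-y) of the weekday wheel's axis; this stud is 11 mm across, 23 mm from that axis
- plunger_top (a point): top of the print plunger, a black mushroom knob 32 mm across, 100 mm above the table when up
- plunger (a joint): how far the plunger is pressed down (m): 0 up, 0.007 fully down against its stop; a spring lifts it again. It needs about 2 N to start and 6 N to be fully down
- ink_roller: bystander: spare ink roller, a black cylinder 26 mm across and 24 mm tall standing on the machine's deck; origin at the centre of its underside
- marker: bystander: marker pen lying on the table in front of the machine, 133 mm long, 17 mm thick; origin near mid-length on its underside
- tape_roll: bystander: spare roll of tape lying flat on the table beside the machine, 92 mm across, 19 mm high; origin at the centre of its underside
- scraper: bystander: dough scraper with wooden handle lying near the robot, 108 x 135 mm, 22 mm high; origin under the handle
- loaf_tin: bystander: dark steel loaf tin, 220 x 110 x 75 mm; origin at the centre of its underside
- seed_jar: bystander: glass jar, 72 mm across, 105 mm tall; origin at the centre of its underside
- mug: bystander: white mug, 80 mm across plus handle, 92 mm tall; origin at the centre of its underside

How it is judged (in metres and radians):
On the way, in this order (a step that is already met when the one before it is completed fails the run):
1. the stud lobe of the weekday wheel rests at its pointer (distance between day_mark and day_pointer below 0.008 m and velocity of joint day_wheel between -0.3 and 0.3 rad/s), for 0.2 s.
2. the plunger is pressed fully down while the wheel stands there (distance between day_mark and day_pointer below 0.008 m and value of joint plunger above 0.0055 m), for 0.05 s.
At the end, for the whole second after the job is handed in: the end of the stud lobe is within 8 mm of the pointer's sharp end (3 mm when seated in its click), the wheel at rest, and the plunger has come back up (less than 1.5 mm down) (distance between day_mark and day_pointer below 0.008 m and value of joint plunger below 0.0015 m and velocity of joint day_wheel between -0.1 and 0.1 rad/s); the robot touches nothing.
It fails at once if the plunger is pressed more than 3.5 mm while the weekday wheel is not at the wanted stop (value of joint plunger above 0.0035 m and distance between day_mark and day_pointer above 0.012 m).
It fails at once if the small batch wheel is turned (its stud more than 14 mm from its start, half a click) (distance of batch_stud from where it was at the start of the episode above 0.014 m).
It fails at once if a bystander is lifted, carried or pushed more than 30 mm (distance of any of ink_roller, marker, tape_roll, scraper, loaf_tin, seed_jar, mug from where it was at the start of the episode above 0.03 m).
It fails at once if the weekday wheel is gripped: the hand closes round its hub or its stud instead of flicking the edge ((horizontal distance between the grasp point and day_centre below 0.02 m and height (world z) of the grasp point below 0.12 m) or distance between the grasp point and day_stud below 0.009 m).
It also fails if it takes over 48 s, if anything falls off the work surface, if the arm or the gripper's body presses on something with over 40 N, if the wrist force passes 120 N, or if a joint passes its speed limit or range.

## Robot

A 6-joint arm with a two-finger parallel gripper is mounted at the origin on the work surface. World frame = base frame: x ahead of the robot, y to its left, z up, the work surface at z = 0. Lengths are in mm, angles in rad, forces in N, time in s.
With the tool pointing down it reaches from about 350 to 875 mm from the base axis. Payload 4.2 kg.
Tool frame: the origin (TCP) lies where the fingers leave the gripper's body, on its centre line; the fingertips stand ahead of it and the grasp point (between the pads) lies 54 mm ahead of it (arm.nose_length is the z of the fingertips in the tool frame, in mm); z points along the fingers, x is the direction in which the jaws open and shut, and the axes are right-handed (so a half turn about z gives the same grasp; the last joint's range is limited). The gripper opens to 85 mm and grips with 20 to 120 N. Pads are 22 mm wide; open, the fingers measure 114 mm over their backs; the gripper's body (76 mm by 85 mm) begins 54 mm behind the grasp point. The pads swing forward as they close: fully open they stand 13 mm farther back than shut.
Start: joints at [1.43, 0.385, 0.008, 0, -1.194, -0.259], TCP at [243.238, 575.704, 303.912] pointing down, gripper open.
Joint ranges: [-3.14, 3.14], [-1.21, 2.06], [-1.07, 1.41], [-3.16, 2.05], [-2.99, -0.16], [-3.1, 3.1]. Speed limits (rad/s): [2.79, 2.79, 3.14, 3.14, 3.14, 3.14].

## Interface

Orientations are given as a unit quaternion [x, y, z, w].
In Python, from bench import arm, imaging, job_done gives the robot as it stands.
- The arm moves only by the shell command python3 -m crank 'ROWS' [OPENING]. ROWS is a JSON object of lists of equal length, an entry for each row: "delta_pos": the shift along the tool's x, y, z in m, a list of three; "twist": the turn about the tool's z in rad. In form: {"delta_pos": [[tx, ty, tz], ...], "twist": [twist, ...]}. A call has 1 to 8 rows; each row shifts and turns the commanded pose from where the row before left it, along the tool's axes as they then stand; what a row does not reach is not made up. A row lasts 1/12 s, in which the tool goes at most 41.7 mm and 7.16 degrees, less where a joint would pass 70% of its speed; a pose out of reach is approached as far as the arm can. A call is refused whole if a number of a shift passes 0.0417 or a number of a turn 0.125, either way. A call with a gripper value outside its range is refused whole. OPENING is the opening, from 0 (shut) to 1 (fully open), set as the call begins (- or left out, the last holds). The fingers move at their own pace and stop on an object; the grip force is fixed at half the most. Time passes only in rows, so rows that do not move let the fingers close. It gives the time, the measured TCP pose, the force and the opening at its end, in the units of the state.
- arm.read_state(): the state, without advancing time (a new reading comes with each control period).
- imaging.get_image(name): name is "side" or "top" or "wrist"; returns (picture, depth): 480x640x3 uint8, blue, green, red; 480x640 float32, mm along the optical axis (not along the pixel's ray), 0 where there is no reading.
- imaging.camera_model(name): a dict with "vfov" (degrees; the focal length in pixels is half the picture's height over the tangent of half this angle, whatever the lens; pixels are square), "cx", "cy" (the principal point, pixels), "dist" ([k1, k2, p1, p2, k3] as OpenCV has them; the pictures are not rectified), "T" (4x4, takes a point from camera to world coordinates); the wrist camera has in their place "hand_eye" (4x4, takes a point from camera to tool coordinates, whose origin is the TCP and whose axes are the tool frame's). Camera axes: x right, y up, looking along -z (the intrinsics and any distortion apply to the point x, -y, -z); pixel columns grow to the right and rows downward; lengths in mm; the calibration is good to about 2 mm. A picture is of the moment at which its call begins: read the wrist's pose just before it. camera_model takes no time and is no camera call.
- job_done(): hands the job in, once; it reports no verdict.
The state is a dict: "clock": time; "joints": joint angles; "joint_vel": joint speeds; "joint_efforts": joint torques, N m; "position": TCP position; "ee_rot": TCP orientation; "contact_force": force on the tool from outside, world axes, zero at the start; "wrist_torque": the same for the moment, N m; "gripper_width": finger opening in mm.
Only numpy, scipy, OpenCV 4.12 (cv2) and the standard library are available. Lean on these libraries where they do the work, as an engineer would, in place of code of your own. Each camera call takes 0.05 s, during which the arm holds its last target.

## Working session

There is one attempt and no reset: what is moved stays moved. The work goes in short steps, Python scripts to look and compute and a shell command to move; the robot and the scene stay as the last step left them, time stands still between calls to the robot, and variables do not carry over. Pictures are saved under pics/ and viewed, and the job is handed in when it is done.

```bash
ls; mkdir -p pics
python3 - <<'E'
from bench import arm, imaging
import cv2,json,numpy as np
s=arm.read_state();print(s);print(arm.nose_length)
for n in("top","side","wrist"):
    p,d=imaging.get_image(n);cv2.imwrite(f"pics/{n}0.png",p);np.save(f"pics/{n}0.npy",d);print(n,imaging.camera_model(n))
E
```

```text
pics
{'clock': 0.0, 'joints': array([ 1.42960763e+00,  3.85548196e-01,  6.66112808e-03, -5.10076681e-04,
       -1.19399167e+00, -2.58608366e-01]), 'joint_vel': array([ 0.00053195, -0.00050257,  0.00019194,  0.00083664, -0.00108109,
        0.00045664]), 'joint_efforts': array([ 1.18432778e-03, -3.92282474e+01,  1.88405067e+01,  4.18628007e+00,
       -4.67404825e-03,  6.70877327e-06]), 'position': array([243.07463104, 575.34560438, 302.83862852]), 'ee_rot': array([-5.52537128e-01,  8.33487602e-01, -6.20680001e-04, -8.68939589e-04]), 'contact_force': array([-0.19582392,  0.0994098 ,  0.09758589]), 'wrist_torque': array([ 0.0009631 ,  0.05285292, -0.06601908]), 'gripper_width': 85.51068319509888}
72.6
top {'vfov': 48.159795430304285, 'cx': 317.1198437898324, 'cy': 233.9147400524261, 'dist': array([0.033129, 0.      , 0.      , 0.      , 0.      ]), 'T': array([[ 2.91416828e-02,  9.92511249e-01, -1.18626234e-01,
         3.79861671e+02],
       [-9.99574668e-01,  2.88032347e-02, -4.56689454e-03,
        -2.06303277e+00],
       [-1.11587494e-03,  1.18708866e-01,  9.92928477e-01,
      
[... 437 characters left out ...]
e+03],
       [-3.56280407e-03,  8.15997766e-01,  5.78044074e-01,
         1.01404686e+03],
       [ 0.00000000e+00,  0.00000000e+00,  0.00000000e+00,
         1.00000000e+00]])}
wrist {'vfov': 67.29357424405602, 'cx': 323.11926308009544, 'cy': 239.46156705512553, 'dist': array([-0.03444289,  0.        ,  0.        ,  0.        ,  0.        ]), 'hand_eye': array([[ 9.99999745e-01, -1.20992095e-04, -7.03915466e-04,
         7.95043002e-02],
       [-3.11871535e-04, -9.60598222e-01, -2.77940568e-01,
        -7.09923461e+01],
       [-6.42551333e-04,  2.77940716e-01, -9.60598014e-01,
        -6.89704296e+01],
       [ 0.00000000e+00,  0.00000000e+00,  0.00000000e+00,
         1.00000000e+00]])}
```

View pics/top0.png

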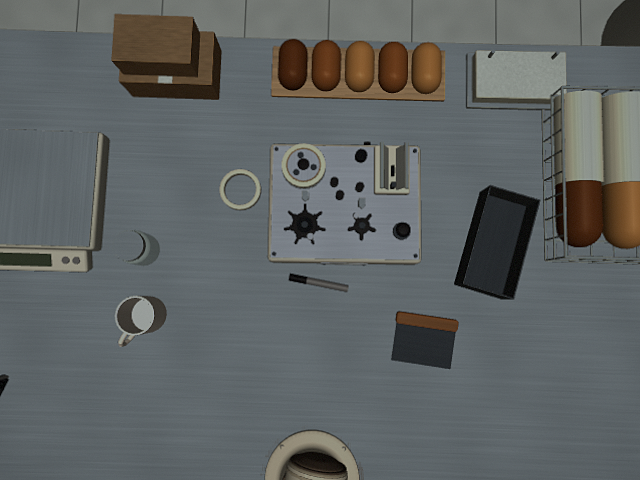

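View pics/side0.png

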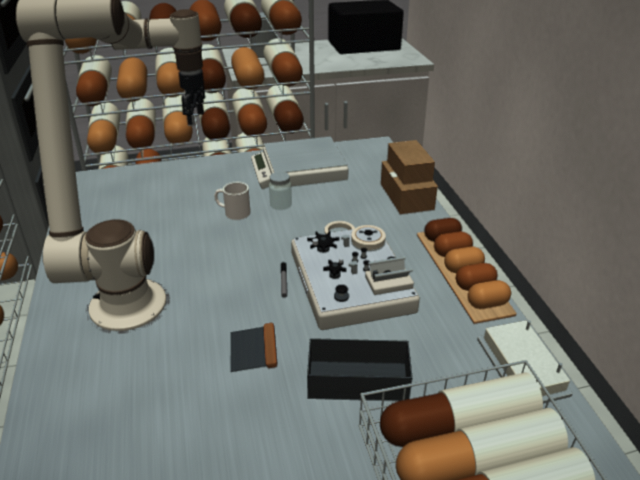

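View pics/wrist0.png

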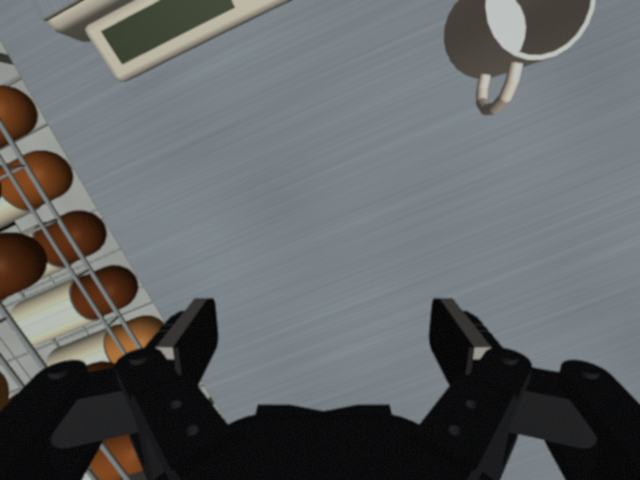

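```bash
cat > h.py <<'E'
import numpy as np,cv2
from bench import arm,imaging
from scipy.spatial.transform import Rotation as R
def K(m): 
    f=240/np.tan(np.radians(m['vfov'])/2); return np.array([[f,0,m['cx']],[0,f,m['cy']],[0,0,1.]])
def camT(n,state=None):
    m=imaging.camera_model(n)
    if n!='wrist': return m,m['T']
    T=np.eye(4);T[:3,:3]=R.from_quat(state['ee_rot']).as_matrix();T[:3,3]=state['position']
    return m,T@m['hand_eye']
def ray_z(n,px,z,state=None):
    m,T=camT(n,state)
    u=cv2.undistortPoints(np.array(px,float).reshape(-1,1,2),K(m),m['dist']).reshape(-1,2)
    d=np.c_[u[:,0],-u[:,1],-np.ones(len(u))]@T[:3,:3].T; o=T[:3,3]
    return o+d*((z-o[2])/d[:,2])[:,None]
def proj(n,P,state=None):
    m,T=camT(n,state)
    c=(np.array(P,float).reshape(-1,3)-T[:3,3])@T[:3,:3]
    return cv2.projectPoints(np.c_[c[:,0],-c[:,1],-c[:,2]],np.zeros(3),np.zeros(3),K(m),m['dist'])[0].reshape(-1,2)
E
python3 - <<'E'
import cv2
p=cv2.imread('pics/top0.png');c=p[130:275,255:435];cv2.imwrite('pics/top0c.png',cv2.resize(c,None,fx=4.1,fy=4.1,interpolation=cv2.INTER_CUBIC))
E
```

```text
(no output)
```

View pics/top0c.png

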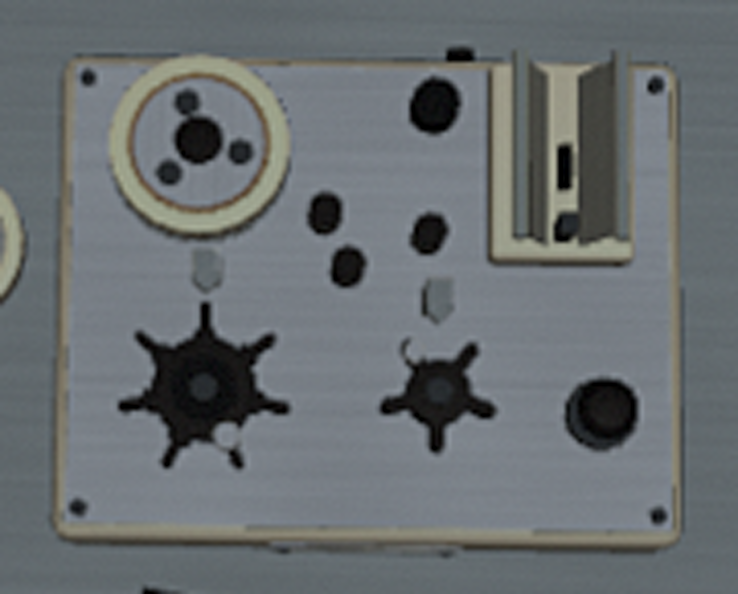

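Run:
```python
from h import *
c=lambda x,y:(255+(x+.5)/4.1-.5,130+(y+.5)/4.1-.5)
# z=98 features
lob=[c(205,304),c(270,341),c(286,408),c(238,465),c(168,464),c(121,405),c(138,337)]
P=ray_z('top',lob,98)
A=np.c_[2*P[:,:2],np.ones(7)];s=np.linalg.lstsq(A,(P[:,:2]**2).sum(1),rcond=None)[0];ctr=s[:2];print('centre',ctr,'r',np.sqrt(s[2]+ctr@ctr))
v=P[:,:2]-ctr;a=np.degrees(np.arctan2(v[:,1],v[:,0]));print(a,np.mean(((a+np.arange(7)*360/7)+180)%360-180))
print('stud',ray_z('top',[c(226,435)],110))
print('plunger',ray_z('top',[c(610,405)],100))
print('screws',ray_z('top',[c(78,508),c(657,516),c(655,85),c(88,77)],67))
print('batch hub',ray_z('top',[c(438,391)],98),'day hub',ray_z('top',[c(204,387)],98),'ptr',ray_z('top',[c(207,290),c(436,322)],98))
print('marker',ray_z('top',[(290,276),(348,290)],10)[:,:2])
```

```text
centre [530.99173551  30.34169911] r 42.550694504065
[   0.73956302  -52.61951634 -101.815773   -154.08140521  156.93704028
  103.18933526   53.31545152] 0.8092422178040327
stud [[506.1861267   17.94691631 110.        ]]
plunger [[ 528.18514094 -174.95949792  100.        ]]
screws [[ 470.97338886   94.02960053   67.        ]
 [ 475.55640094 -204.90627085   67.        ]
 [ 703.67395768 -201.9685758    67.        ]
 [ 699.53684594   97.52690964   67.        ]]
batch hub [[533.08458753 -88.35187125  98.        ]] day hub [[531.69854433  30.05011285  98.        ]] ptr [[581.52891312  30.11308747  98.        ]
 [568.40416517 -86.64705256  98.        ]]
marker [[426.72871306  60.715781  ]
 [399.65995514 -68.33615347]]
```

```bash
python3 -m crank '{"delta_pos":[[0.030,-0.028,0],[0.030,-0.028,0],[0.030,-0.028,0],[0.030,-0.028,0],[0.030,-0.028,0],[0.030,-0.028,0],[0.030,-0.028,0]],"twist":[0,0,0,0,0,0,0]}' 0
python3 -m crank '{"delta_pos":[[0.030,-0.028,0],[0.030,-0.028,0],[0.030,-0.028,0],[0.030,-0.028,0],[0.030,-0.028,0],[0.030,-0.028,0],[0.005,-0.001,0]],"twist":[0,0,0,0,0,0,0]}' 0
python3 -m crank '{"delta_pos":[[0,0,0],[0,0,0],[0,0,0],[0,0,0],[0,0,0]],"twist":[0.115,0.115,0.115,0.115,0.115]}' 0
python3 -c "
from h import *
s=arm.read_state();print(s['joints'],s['position'],R.from_quat(s['ee_rot']).as_matrix().round(3))"
```

```text
clock: 0.73
position: [342.1, 303.9, 303.8]
ee_rot: [-0.553, 0.833, -0.0, -0.0]
contact_force: [1.0, 0.4, 0.7]
gripper_width: 0.4
clock: 1.32
position: [426.6, 65.2, 303.7]
ee_rot: [-0.55, 0.835, -0.0, -0.001]
contact_force: [0.4, 0.2, 0.1]
gripper_width: 0.1
clock: 1.73
position: [425.4, 69.7, 303.7]
ee_rot: [-0.291, 0.957, 0.0, -0.0]
contact_force: [0.3, -0.1, 0.2]
gripper_width: -0.0
[ 5.42024058e-01  4.79750872e-02 -4.35336542e-01 -3.00951772e-04
 -1.08800460e+00  4.80962352e-02] [425.44758769  69.73085989 303.69110954] [[-0.831 -0.556 -0.001]
 [-0.556  0.831 -0.   ]
 [ 0.001  0.    -1.   ]]
```

```bash
python3 -m crank '{"delta_pos":[[0,0,0],[0,0,0],[0,0,0],[0,0,0],[0,0,0],[0,0,0]],"twist":[0.115,0.115,0.115,0.115,0.115,0]}' 0
python3 - <<'E'
from h import *
s=arm.read_state();print(s['joints'].round(3),s['position'],R.from_quat(s['ee_rot']).as_matrix().round(3),s['clock'])
p,d=imaging.get_image('wrist');cv2.imwrite('pics/w1.png',p)
E
```

```text
clock: 2.23
position: [425.5, 69.9, 303.7]
ee_rot: [-0.01, 1.0, -0.0, -0.0]
contact_force: [-0.0, 0.7, -0.6]
gripper_width: -0.1
[ 0.542  0.048 -0.435 -0.    -1.088 -0.523] [425.45226335  69.89167682 303.7153969 ] [[-1.    -0.019 -0.001]
 [-0.019  1.    -0.   ]
 [ 0.001 -0.    -1.   ]] 2.2333
```

View pics/w1.png

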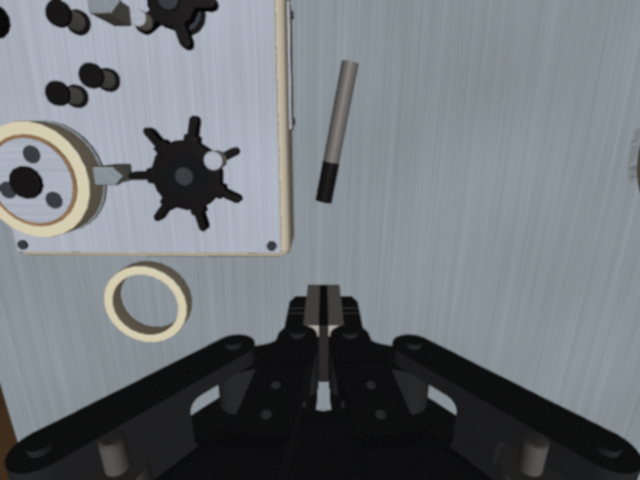

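Run:
```python
from h import *
s=arm.read_state()
P=ray_z('wrist',[(148,175),(150,131),(195,119),(239,153),(240,198),(205,227),(159,218)],98,s)
A=np.c_[2*P[:,:2],np.ones(7)];q=np.linalg.lstsq(A,(P[:,:2]**2).sum(1),rcond=None)[0];c=q[:2];print(c,np.sqrt(q[2]+c@c))
v=P[:,:2]-c;print(np.degrees(np.arctan2(v[:,1],v[:,0])))
print(ray_z('wrist',[(184,176)],98,s),ray_z('wrist',[(214,160)],110,s),ray_z('wrist',[(128,174)],98,s))
p,d=imaging.get_image('wrist')
for r in (288,300,310,320,330,345):
    print(r,[(x,int(d[r,x])) for x in range(280,370,8)])
```

```text
[526.1482163   30.21960246] 40.53213935823814
[   0.40907938  -48.03792571  -97.24742011 -154.58383039  155.45206818
  100.51107804   49.72721039]
[[532.17764483  30.71061201  98.        ]] [[505.07104499  17.51939649 110.        ]] [[575.17740746  29.96846173  98.        ]]
288 [(280, 404), (288, 405), (296, 404), (304, 405), (312, 146), (320, 145), (328, 145), (336, 146), (344, 404), (352, 405), (360, 404), (368, 405)]
300 [(280, 407), (288, 407), (296, 144), (304, 144), (312, 135), (320, 136), (328, 135), (336, 135), (344, 144), (352, 144), (360, 410), (368, 409)]
310 [(280, 413), (288, 135), (296, 136), (304, 135), (312, 128), (320, 127), (328, 126), (336, 127), (344, 136), (352, 136), (360, 411), (368, 410)]
320 [(280, 414), (288, 129), (296, 128), (304, 121), (312, 120), (320, 119), (328, 120), (336, 121), (344, 128), (352, 129), (360, 128), (368, 415)]
330 [(280, 419), (288, 111), (296, 110), (304, 109), (312, 112), (320, 118), (328, 119), (336, 112), (344, 110), (352, 109), (360, 112), (368, 420)]
345 [(280, 105), (288, 104), (296, 104), (304, 105), (312, 104), (320, 119), (328, 120), (336, 104), (344, 104), (352, 104), (360, 104), (368, 103)]
```

```bash
python3 -m crank '{"delta_pos":[[-0.0128,-0.0206,0],[-0.0129,-0.0206,0],[0,0,0.035],[0,0,0.035],[0,0,0.035],[0,0,0.030],[0,0,0.0145],[0,0,0]],"twist":[0,0,0,0,0,0,0,0]}' 0
python3 - <<'E'
from h import *
s=arm.read_state();print(s['joints'].round(3),s['position'],R.from_quat(s['ee_rot']).as_matrix().round(3),s['clock'])
p,d=imaging.get_image('wrist');cv2.imwrite('pics/w2.png',p)
E
```

```text
clock: 3.0
position: [450.2, 28.4, 151.1]
ee_rot: [-0.011, 1.0, -0.001, -0.004]
contact_force: [-0.5, 0.2, 0.4]
gripper_width: 0.1
[ 0.425  0.282 -0.604 -0.001 -0.693 -0.401] [450.24366516  28.35587291 151.09483979] [[-1.    -0.023 -0.008]
 [-0.022  1.    -0.003]
 [ 0.008 -0.003 -1.   ]] 3.0
```

View pics/w2.png

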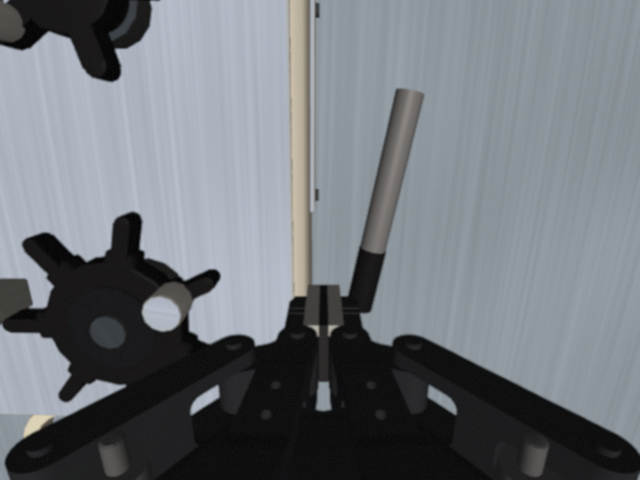

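Run:
```python
from h import *
s=arm.read_state();print(s['position'],s['ee_rot'])
print(ray_z('wrist',[(107,332)],98,s),ray_z('wrist',[(214,279),(127,219)],98,s),ray_z('wrist',[(161,313)],110,s))
c=np.array([532,30.4])
P=[[c[0]+r*np.cos(a),c[1]+r*np.sin(a),98] for r in (0,45) for a in 0.0148+np.arange(7)*2*np.pi/7]
print(proj('wrist',P[6:],s).round(0).tolist())
```

```text
[451.62351605  28.8438768  153.11666117] [-1.14616729e-02  9.99931991e-01 -9.12811891e-04 -1.95199060e-03]
[[536.40438538  33.39821402  98.        ]] [[492.70916764   9.97068974  98.        ]
 [522.46052191 -12.19313256  98.        ]] [[508.23533439  18.10126627 110.        ]]
[[117.0, 325.0], [6.0, 323.0], [65.0, 399.0], [157.0, 418.0], [224.0, 370.0], [217.0, 280.0], [126.0, 215.0], [28.0, 238.0]]
```

```bash
python3 -m crank '{"delta_pos":[[-0.010,0,0],[-0.010,0,0],[-0.008,0,0],[0,0,0],[0,0,0]],"twist":[0,0,0,0,0]}' 0
python3 -m crank '{"delta_pos":[[-0.0003,-0.0052,0],[-0.0003,-0.0052,0],[-0.0003,-0.0052,0],[-0.0003,-0.0052,0]],"twist":[-0.1,-0.1,-0.1,-0.1]}' 0
python3 -m crank '{"delta_pos":[[-0.0003,-0.0052,0],[-0.0003,-0.0052,0],[-0.0003,-0.0052,0],[-0.0003,-0.0052,0],[0,0,0]],"twist":[-0.1,-0.1,-0.1,-0.1,0]}' 0
python3 - <<'E'
from h import *
s=arm.read_state();print(s['joints'].round(3),s['position'],R.from_quat(s['ee_rot']).as_matrix().round(3),s['clock'])
p,d=imaging.get_image('top')
cv2.imwrite('pics/t3.png',cv2.resize(p[130:275,255:435],None,fx=4.1,fy=4.1,interpolation=cv2.INTER_CUBIC))
p,d=imaging.get_image('wrist');cv2.imwrite('pics/w3.png',p)
E
```

```text
clock: 3.47
position: [481.2, 29.8, 155.0]
ee_rot: [-0.01, 1.0, 0.0, 0.001]
contact_force: [0.4, -0.0, -0.6]
gripper_width: -0.1
clock: 3.8
position: [484.5, 9.6, 154.7]
ee_rot: [-0.211, 0.977, 0.0, 0.0]
contact_force: [-0.5, 1.5, -0.1]
gripper_width: 0.2
clock: 4.22
position: [497.4, -7.6, 154.7]
ee_rot: [-0.4, 0.917, -0.0, 0.0]
contact_force: [0.4, -0.8, -0.4]
gripper_width: 0.0
[ 0.312  0.34  -0.497  0.    -0.733  0.51 ] [497.39148663  -7.58923567 154.72410787] [[-0.681 -0.733  0.001]
 [-0.733  0.681  0.   ]
 [-0.001 -0.    -1.   ]] 4.2167
```

View pics/t3.png

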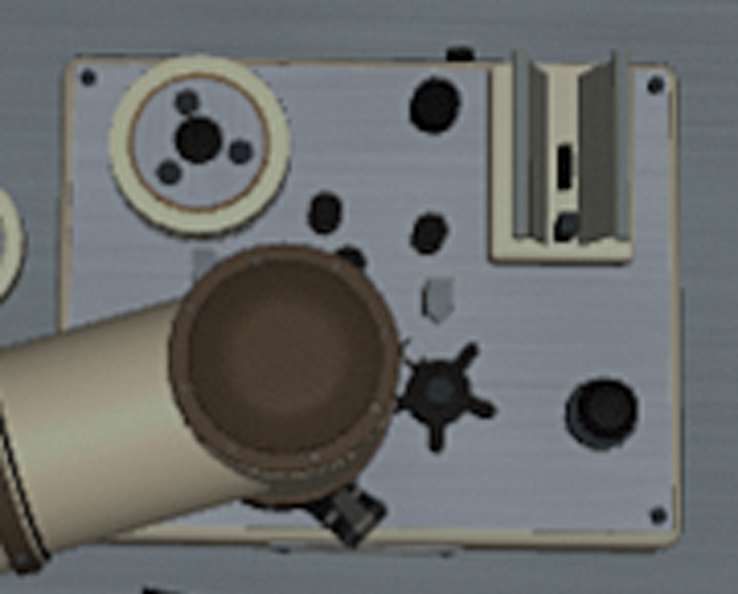

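View pics/w3.png

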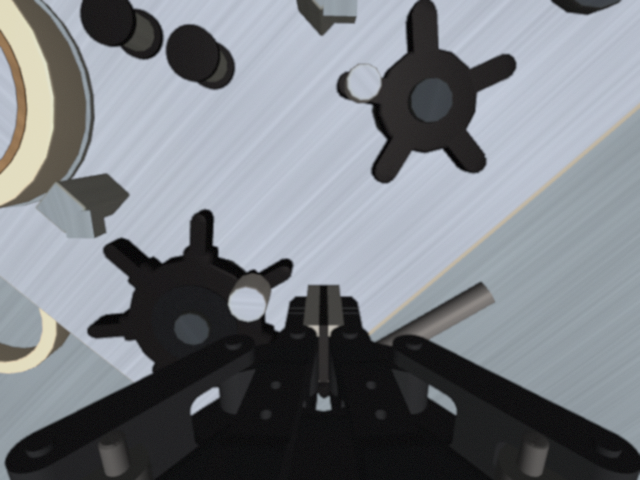

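```bash
python3 -m crank '{"delta_pos":[[-0.0003,-0.0052,0],[-0.0003,-0.0052,0],[-0.0003,-0.0052,0],[-0.0003,-0.0052,0],[-0.0003,-0.0052,0]],"twist":[-0.1,-0.1,-0.1,-0.1,-0.1]}' 0
python3 -m crank '{"delta_pos":[[-0.0003,-0.0052,0],[-0.0003,-0.0052,0],[-0.0003,-0.0052,0],[-0.0003,-0.0052,0],[0,0,0]],"twist":[-0.1,-0.1,-0.1,-0.1,0]}' 0
python3 - <<'E'
from h import *
s=arm.read_state();print(s['joints'].round(3),s['position'],R.from_quat(s['ee_rot']).as_matrix().round(3),s['clock'])
p,d=imaging.get_image('wrist');cv2.imwrite('pics/w4.png',p)
E
```

```text
clock: 4.73
position: [518.8, -19.3, 154.3]
ee_rot: [-0.615, 0.789, 0.001, -0.001]
contact_force: [-1.7, 0.8, 0.4]
gripper_width: 0.1
clock: 5.15
position: [541.1, -19.9, 154.5]
ee_rot: [0.758, -0.652, 0.0, -0.0]
contact_force: [0.4, -0.1, 0.3]
gripper_width: 0.3
[ 0.263  0.403 -0.391  0.    -0.776  1.458] [541.07913466 -19.9004491  154.54162835] [[ 0.15  -0.989  0.001]
 [-0.989 -0.15   0.   ]
 [ 0.    -0.001 -1.   ]] 5.15
```

View pics/w4.png

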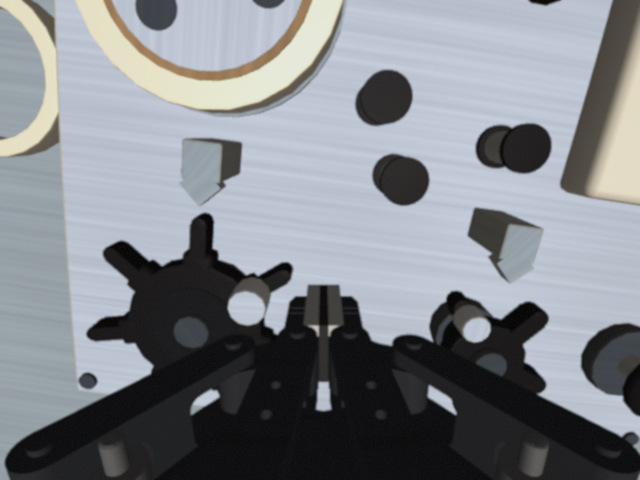

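```bash
python3 -m crank '{"delta_pos":[[-0.0003,-0.0052,0],[-0.0003,-0.0052,0],[-0.0003,-0.0052,0],[-0.0003,-0.0052,0]],"twist":[-0.1,-0.1,-0.1,-0.1]}' 0
python3 -m crank '{"delta_pos":[[-0.0003,-0.0052,0],[-0.0003,-0.0052,0],[-0.0003,-0.0052,0],[0,0,0]],"twist":[-0.1,-0.1,-0.1,0]}' 0
python3 - <<'E'
from h import *
s=arm.read_state();print(s['joints'].round(3),s['position'],R.from_quat(s['ee_rot']).as_matrix().round(3),s['clock'])
p,d=imaging.get_image('wrist');cv2.imwrite('pics/w5.png',p)
E
```

```text
clock: 5.53
position: [558.7, -13.3, 154.3]
ee_rot: [0.873, -0.488, -0.001, 0.001]
contact_force: [-2.0, -1.3, 1.8]
gripper_width: -0.6
clock: 5.87
position: [571.7, -2.4, 154.4]
ee_rot: [0.936, -0.353, -0.0, -0.0]
contact_force: [0.1, -0.6, 0.2]
gripper_width: -0.1
[ 0.279  0.445 -0.315 -0.    -0.81   2.141] [571.68477025  -2.37982385 154.41850336] [[ 0.751 -0.661 -0.   ]
 [-0.661 -0.751  0.   ]
 [-0.    -0.    -1.   ]] 5.8667
```

View pics/w5.png

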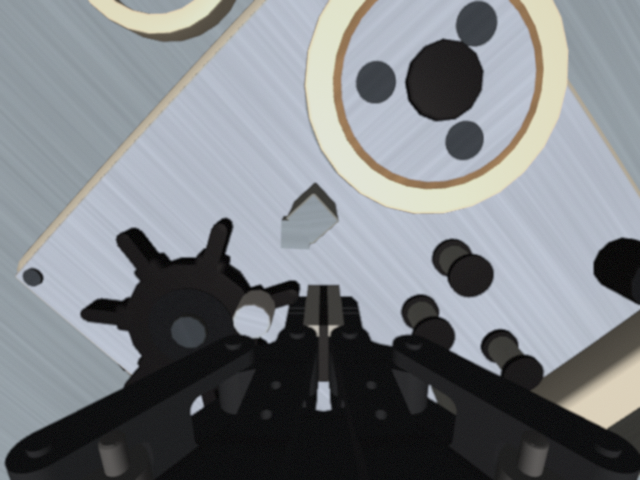

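Run:
```python
from h import *
s=arm.read_state()
c=np.array([532,30.4])
for px,z in (((293,285),98),((253,319),110),((225,222),98),((282,247),98),((187,331),98)):
    P=ray_z('wrist',[px],z,s)[0,:2]-c;print(P,np.hypot(*P),np.degrees(np.arctan2(P[1],P[0])))
```

```text
[ 42.23557869 -13.58123467] 44.365460016870884 -17.825667067579694
[ 27.17653009 -10.59300747] 29.16805778891783 -21.295097303996116
[40.54443743 20.39255071] 45.384000824667446 26.700928305205387
[4.94148424e+01 4.23251632e-02] 49.41486052367436 0.04907538920161808
[-2.47776284 -0.32137854] 2.498518135815006 -172.60970277581762
```

```bash
python3 -m crank '{"delta_pos":[[-0.0002,-0.0042,0],[-0.0002,-0.0042,0],[-0.0001,-0.0021,0],[0,0,0],[0,0,0]],"twist":[-0.08,-0.08,-0.04,0,0]}' 0
python3 - <<'E'
from h import *
s=arm.read_state();print(s['joints'].round(3),s['position'],R.from_quat(s['ee_rot']).as_matrix().round(3),s['clock'])
p,d=imaging.get_image('wrist');cv2.imwrite('pics/w6.png',p)
E
```

```text
clock: 6.33
position: [577.3, 5.7, 154.4]
ee_rot: [0.966, -0.259, -0.0, 0.0]
contact_force: [-0.3, 0.4, 0.4]
gripper_width: 0.2
[ 0.29   0.454 -0.301 -0.    -0.817  2.327] [577.32841113   5.66701072 154.40854795] [[ 0.866 -0.501 -0.   ]
 [-0.501 -0.866  0.   ]
 [-0.     0.    -1.   ]] 6.3333
```

View pics/w6.png

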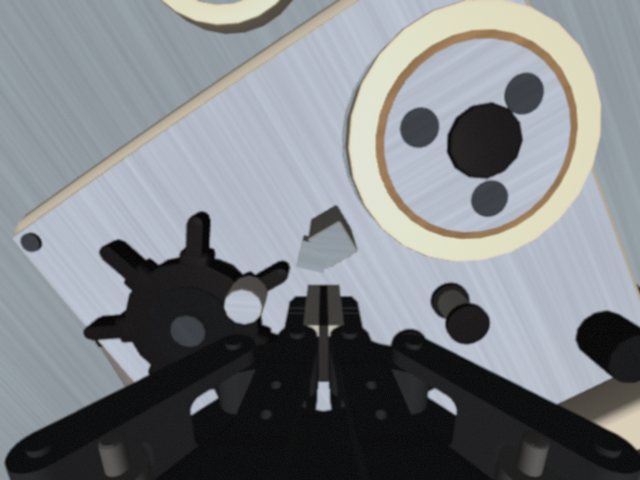

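```bash
python3 -m crank '{"delta_pos":[[0.007,0,0],[0.010,0,0],[0.003,0,-0.005],[0,0,-0.03],[0,0,-0.04],[0,0,-0.04],[0,0,-0.035],[0,0,0]],"twist":[0,0,0,0,0,0,0,0]}' 0
python3 - <<'E'
from h import *
s=arm.read_state();print(s['joints'].round(3),s['position'],R.from_quat(s['ee_rot']).as_matrix().round(3),s['clock'])
p,d=imaging.get_image('wrist');cv2.imwrite('pics/w7.png',p)
p,d=imaging.get_image('top')
cv2.imwrite('pics/t7.png',cv2.resize(p[130:275,255:435],None,fx=4.1,fy=4.1,interpolation=cv2.INTER_CUBIC))
E
```

```text
clock: 7.05
position: [598.6, -4.7, 314.0]
ee_rot: [0.966, -0.257, 0.008, -0.003]
contact_force: [0.3, 0.3, 1.2]
gripper_width: -0.0
[ 0.264  0.326 -0.055  0.004 -1.172  2.356] [598.56181334  -4.67189422 314.0476271 ] [[ 0.867 -0.497  0.017]
 [-0.497 -0.868  0.001]
 [ 0.014 -0.009 -1.   ]] 7.05
```

View pics/w7.png

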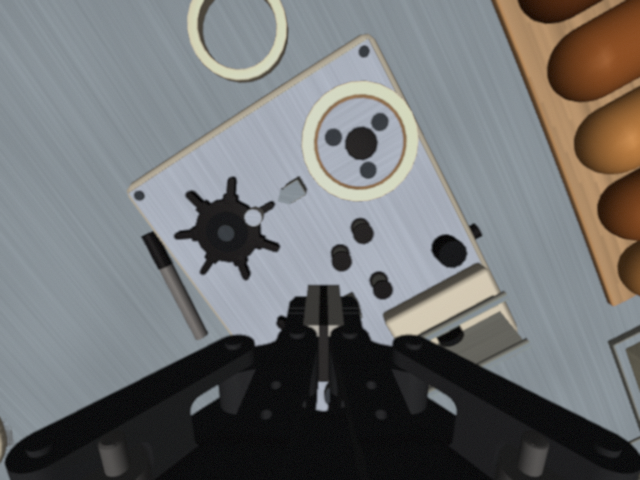

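View pics/t7.png

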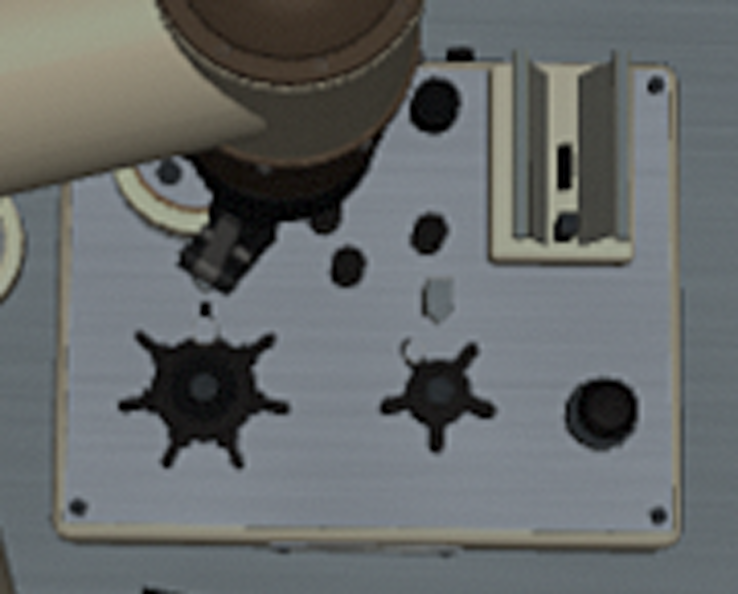

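```bash
python3 -m crank '{"delta_pos":[[0.0049,0.0365,0],[0.0049,0.0365,0],[0.0049,0.0365,0],[0.0048,0.0365,0],[0.0048,0.0364,0],[0,0,0.03],[0,0,0],[0,0,0]],"twist":[0,0,0,0,0,0,0,0]}' 0
python3 - <<'E'
from h import *
s=arm.read_state();print(s['joints'].round(3),s['position'],R.from_quat(s['ee_rot']).as_matrix().round(3),s['clock'])
E
```

```text
clock: 7.82
position: [524.3, -174.9, 272.1]
ee_rot: [0.966, -0.258, -0.003, 0.001]
contact_force: [0.2, 1.1, 0.7]
gripper_width: -0.4
[-0.029  0.29  -0.216 -0.    -1.071  2.649] [ 524.27217288 -174.89214495  272.07155205] [[ 0.867 -0.499 -0.006]
 [-0.499 -0.867  0.001]
 [-0.006  0.003 -1.   ]] 7.8167
```

```bash
python3 -m crank '{"delta_pos":[[0,0,0.03],[0,0,0.03],[0,0,0.018],[0,0,0],[0,0,0],[0,0,0]],"twist":[0,0,0,0,0,0]}' 0
python3 - <<'E'
from h import *
s=arm.read_state();print(s['position'],s['clock'])
p,d=imaging.get_image('wrist');cv2.imwrite('pics/w8.png',p)
print(proj('wrist',[[529,-175,100]],s))
p,d=imaging.get_image('side');cv2.imwrite('pics/s8.png',cv2.resize(p[200:340,270:440],None,fx=4,fy=4))
E
```

```text
clock: 8.32
position: [527.0, -174.1, 198.1]
ee_rot: [0.967, -0.256, 0.001, 0.0]
contact_force: [0.6, 0.2, 0.2]
gripper_width: 0.4
[ 527.01416296 -174.11052486  198.11101205] 8.3167
[[325.82746646 281.51584886]]
```

View pics/w8.png

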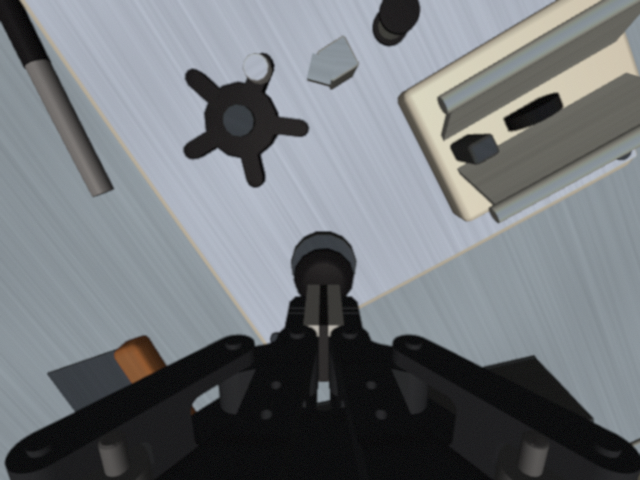

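View pics/s8.png

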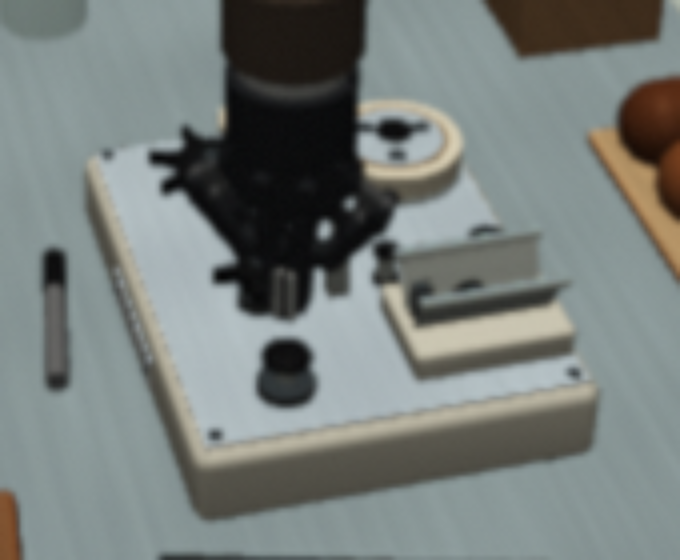

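Run:
```python
from h import *
s=arm.read_state()
print(ray_z('wrist',[(324,274)],100,s),ray_z('wrist',[(324,264)],80,s), ray_z('top',[(255+601/4.1,130+414/4.1)],80))
```

```text
[[ 530.00147934 -171.30614004  100.        ]] [[ 529.10995303 -173.07750115   80.        ]] [[ 525.30724458 -174.33854702   80.        ]]
```

```bash
python3 -m crank '{"delta_pos":[[0.0015,0,0.012],[0,0,0.008],[0,0,0.003],[0,0,0],[0,0,0]],"twist":[0,0,0,0,0]}' 0
python3 -m crank '{"delta_pos":[[0,0,0.003],[0,0,0.003],[0,0,0.002],[0,0,0],[0,0,0]],"twist":[0,0,0,0,0]}' 0
```

```text
clock: 8.83
position: [526.9, -175.3, 173.7]
ee_rot: [0.966, -0.257, 0.0, 0.0]
contact_force: [-0.3, -0.0, 0.5]
gripper_width: 0.0
clock: 9.25
position: [527.4, -175.4, 166.2]
ee_rot: [0.966, -0.257, 0.001, 0.0]
contact_force: [-0.3, -0.8, 5.0]
gripper_width: 0.2
```

```bash
python3 -m crank '{"delta_pos":[[0,0,0.001],[0,0,0.001],[0,0,0]],"twist":[0,0,0]}' 0
python3 -m crank '{"delta_pos":[[0,0,0.001],[0,0,0],[0,0,0]],"twist":[0,0,0]}' 0
```

```text
clock: 9.5
position: [527.5, -175.4, 165.3]
ee_rot: [0.966, -0.257, 0.001, 0.0]
contact_force: [-1.9, 0.4, 10.4]
gripper_width: -0.2
clock: 9.75
position: [527.5, -175.4, 165.2]
ee_rot: [0.966, -0.257, 0.001, 0.0]
contact_force: [-3.0, 2.7, 14.9]
gripper_width: -0.3
```

```bash
python3 -m crank '{"delta_pos":[[0,0,-0.005],[0,0,-0.01],[0,0,-0.03],[0,0,-0.04],[0,0,-0.04],[0,0,-0.02],[0,0,0],[0,0,0]],"twist":[0,0,0,0,0,0,0,0]}' 0
python3 -m crank '{"delta_pos":[[0,0.04,0],[0,0.04,0],[0,0.04,0],[0,0.04,0],[0,0.04,0],[0,0.04,0],[0,0,0],[0,0,0]],"twist":[0,0,0,0,0,0,0,0]}' 0
python3 - <<'E'
from h import *
s=arm.read_state();print(s['position'],s['clock'],s['contact_force'])
p,d=imaging.get_image('top')
cv2.imwrite('pics/t9.png',cv2.resize(p[130:275,255:435],None,fx=4.1,fy=4.1,interpolation=cv2.INTER_CUBIC))
d0=np.load('pics/top0.npy')
print('plunger depth now/start',d[226:232,400:406].mean(),d0[226:232,400:406].mean())
p0=cv2.imread('pics/top0.png');print('diff batch',cv2.absdiff(p,p0)[208:245,342:380].max(),'plunger',cv2.absdiff(p,p0)[218:245,388:415].max())
E
```

```text
clock: 10.42
position: [526.7, -175.1, 308.5]
ee_rot: [0.966, -0.258, 0.001, -0.001]
contact_force: [0.8, -0.2, -0.8]
gripper_width: -0.3
clock: 11.08
position: [405.4, -384.6, 304.9]
ee_rot: [0.966, -0.259, -0.002, -0.001]
contact_force: [1.2, 0.6, -0.8]
gripper_width: 0.2
[ 405.40264565 -384.56298919  304.9351143 ] 11.0833 [ 1.22842146  0.62077386 -0.80626027]
plunger depth now/start 1111.69 1111.5752
diff batch 11 plunger 11
```

View pics/t9.png

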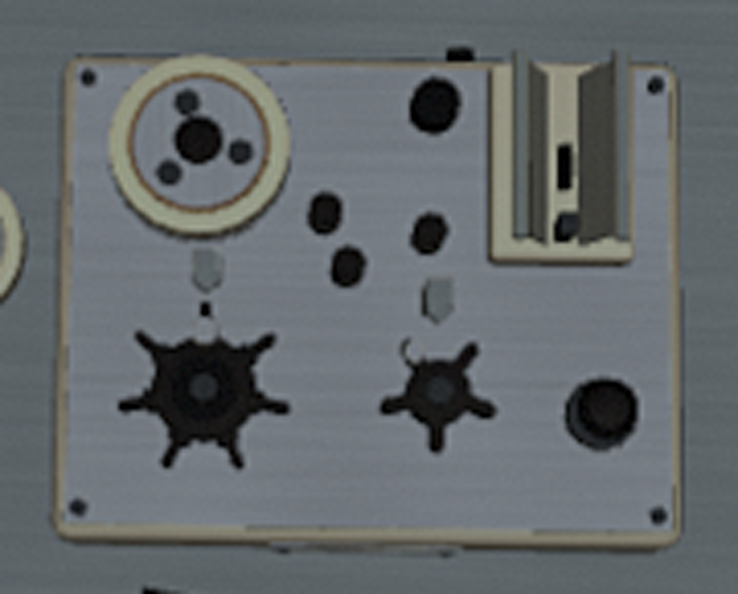

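The picture shows the stud lobe at the pointer, around crop pixel (205,305–330). The batch wheel is unchanged and the plunger is back up at (605,410).

```bash
python3 -c "
from bench import job_done
print(job_done())"
```

```text
the job is handed in; nothing more can be done
None
```

The weekday wheel is set to the wanted day, the proof print is done, and I have handed the job in. It took about 11 s of the 48 s allowed. No verdict came back, so what follows is from my own checks.

- **Weekday wheel:** I pushed it three clicks counter-clockwise with the shut fingertips against its lobes. It was one continuous arc round the wheel rather than separate flicks, with a look after each click. In the last top picture the stud lobe sits at the pointer and the other lobes are back at the click-stop positions seen at the start.
- **Plunger:** I pressed it only after confirming the wheel was seated. It met its stop: the force rose from 10 to 15 N while the fingertip height barely changed (165.3 to 165.2 mm). After release, the depth camera put it within 0.1 mm of its starting height.
- **Other items:** The batch wheel looks the same as at the start, and the marker and tape roll showed no movement where they were in view. I did not measure the other bystanders, but the arm passed well above them. At hand-in it was clear of everything.

Two readings of the wheel's centre disagreed by about 5 mm: the wrist camera's hub dot when close, and its lobe-circle fit. I used the centre that the top camera and the lobe tips agreed on, and the push worked with it.

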